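Draw a drive home in its dock and lock it

TASK

On the desk a flat data drive sits half ejected in its dock, tucked between the rails and under the hood so it cannot be gripped: lower the shut fingertips slowly onto its top, press, and draw it along the channel toward the front of the dock until it is fully home on its plug, keeping a firm but gentle press (its floor is sprung and gives a little), never more than 25 N on the drive. Then slide the steel bolt all the way in behind the drive to lock it and let go, leaving the other things on the desk and on the dock where they are.

Things in the scene. Friction and masses are not known exactly. Their poses are not given: they have to be found in the camera images.
- dock: Grey plastic drive dock fixed to the desk, 220 x 97. Origin on the desk under mid-channel. x runs along the channel from the near end (plug, two end stops 30 mm high with inner faces at x = -100 mm) to the hooded far end, y left, z up. Channel 73 wide between rails whose tops (22 mm) are level with the top of the untouched drive.
- hood_edge (a point): Middle of the upper near edge of the dock's hood, 40 mm above the desk, at dock x = +25 mm. The hood covers the channel from here to the far end (68 mm), full width; its underside is 28 mm above the desk.
- drive_mid (a point): Centre (half-way up) of the loose flat aluminium drive, 110 long (x), 70 wide (y), 12 thick, about 0.2 kg, with a grippy ribbed rubber top 6 mm above this point. On a sprung floor: pressed with 3 to 7 N it sinks 1 to 5 mm (differs, unseen) until firm, and rises when released. Friction below about 0.2. Never push it with more than 25 N in all; a bump at 10 mm/s onto the firm floor reaches that, so go down at 3 to 5 mm/s.
- home (a point): Where the drive's centre lies when the drive is fully home against the two end stops: 45 mm towards the near end from the dock's origin, 16 mm above the desk. Axes as the dock's.
- plug (a joint): How far the black plug between the end stops is pushed in, m: 0 at the start, about 0.0075 with the drive home. The drive meets it 8 mm before home; it resists with about 6 N of friction and stays where pushed, so the drive must be pressed firmly on its floor (12 to 17 N) or the fingers slip over it.
- tab (a point): Centre of the lock bolt's upright steel tab, about 30 mm above the desk. Tab: 24 along dock x, 12 along dock y, 8 to 44 mm above the desk, to the right (-y) of the dock, over a 6 mm high plate. Pushed toward the channel (dock +y) it slides 36 mm to its end with about 2 N of friction, and an 8 mm bolt enters the channel behind the drive's far edge; it strikes the drive unless that is within 2.5 mm of home.
- bolt (a joint): Travel of the lock bolt, m: 0 fully out, 0.036 fully in.
- stapler: Bystander: stapler 130 x 36 x 52 lying to the left of the dock. Origin centre of underside.
- dongle: Bystander: small black stick 50 x 17 x 9 lying on the dock's hood. Origin centre of underside.
- marker: Bystander: marker pen 130 x 15 x 15 lying to the right of the dock's near half. Origin centre of underside.
- mug: Bystander: white mug, 80 across, 95 high, near right. Origin centre of underside.
- spare: Bystander: a smaller, thicker drive 85 x 55 x 15 lying loose on the desk at the left, not the one to be docked. Origin centre of underside.
- radio: Bystander: hand radio standing in its charger, 90 x 75, 230 high, at the left. Origin centre of underside.
- mouse: Bystander: computer mouse 100 x 60 x 30 far right. Origin centre of underside.
- drive: The same drive; origin at the centre of its underside.

How it is judged:
By the outcome, as a careful person would: the job done as asked, in the order asked, and still so for the second after the job is handed in, with the robot touching nothing.
It also fails if it takes over 51 s, if anything falls off the work surface, if the arm or the gripper's body presses on something with over 40 N, if the wrist force passes 120 N, or if a joint passes its speed limit or range.

ROBOT

A 6-joint arm with a two-finger parallel gripper is mounted at the origin on the work surface. World frame = base frame: x ahead of the robot, y to its left, z up, the work surface at z = 0. Lengths are in m, angles in rad, forces in N, time in s.
With the tool pointing down it reaches from about 0.35 to 0.975 m from the base axis. Payload 4.9 kg.
Tool frame: the origin (TCP) lies at the very end of the fingers, on their centre line; the grasp point (between the pads) lies ctrl.grip_point_offset behind it (ctrl.grip_point_offset is the distance from the TCP to the grasp point, in m); z points along the fingers, y is the direction in which the jaws open and shut (so a half turn about z gives the same grasp; the last joint's range is limited). The gripper opens to 85 mm and grips with 20 to 120 N. Pads are 22 mm wide; open, the fingers measure 114 mm over their backs; the gripper's body (76 mm by 85 mm) begins 54 mm behind the grasp point. The pads swing forward as they close: fully open they stand 13 mm farther back than shut.
Start: joints at [-1.421, 0.053, 1.613, -0, 1.476, -0.119], TCP at [0.166, -0.603, 0.231] pointing down, gripper open.
Joint ranges: [-3.01, 3.01], [-1.01, 2.22], [0.06, 2.58], [-1.02, 4.17], [0.09, 2.62], [-3.14, 3.14]. Speed limits (rad/s): [2.57, 2.57, 3.14, 3.14, 3.14, 3.14].

INTERFACE

Orientations are given as a rotation vector (axis times angle).
In Python, from station import ctrl gives the robot as it stands. The module is installed in compiled form; this text tells all that it offers.
- The arm moves only by the shell command python3 -m creep 'ROWS' [FORCE]. ROWS is JSON, a list of rows, each a list of 5 numbers: the closure in counts, from 0 (fully open) to 255 (shut), then the shift along the tool's x, y, z in mm, then the turn about the tool's z in rad. A call has 1 to 12 rows; each row is the pose to reach, as a shift and turn from the pose commanded when the call began, along the tool's axes at that moment; what a row does not reach only later rows make up. A row lasts 1/12 s, in which the tool goes at most 41.7 mm and 7.16 degrees, less where a joint would pass 70% of its speed; a pose out of reach is approached as far as the arm can. A call with a gripper value outside its range is refused whole. The fingers move at their own pace and stop on an object; FORCE is the grip in N (left out, the last holds). Time passes only in rows, so rows that repeat a pose let the fingers close. It gives the time, the measured TCP pose, the force and the opening at its end, in the units of the state.
- ctrl.get_obs(): the state, without advancing time (a new reading comes with each control period).
- ctrl.get_image(name): name is "scene" or "top" or "wrist"; returns the picture (420x560x3 uint8, red, green, blue); there is no depth.
- ctrl.calibration(name): a dict with "fx", "fy", "cx", "cy" (pixels), "R" (3x3) and "t" (3): a world point X has camera coordinates R X + t. Camera axes: x right, y down, z forward; pixel columns grow to the right and rows downward; lengths in m; the calibration is good to about 2 mm. The wrist camera is an equidistant fisheye: a pixel r from the principal point sees the ray r / f radians off the axis. A picture is of the moment at which its call begins: read the wrist's pose just before it. calibration takes no time and is no camera call; for the wrist camera it gives the pose at the moment of the call.
- ctrl.finish_job(): hands the job in, once; it reports no verdict.
Trained networks look in the newest picture that a camera, given by its name, has taken for a name from the list of things; names that differ only in an ending like _2 or _b are one class to them, and where a whole thing is asked for, a point or a joint stands for the part that bears it (a point fixed in the world has none). Each returns a list of dicts, best first, with "conf" (0 to 1); they miss things now and then, are a little off and sometimes report something else, mostly with a low value. They report only what shows in the picture. A call takes as long as a camera call.
- ctrl.boxes_of(camera, label): "rect" ([left, top, width, height] in pixels, round what is visible of it).
- ctrl.outline_of(camera, label): "mask" (420x560 bool, what is visible of it) and "rect" ([left, top, width, height] in pixels, round what is visible of it).
The state is a dict: "t": time; "q": joint angles; "dq": joint speeds; "effort": joint torques, N m; "tool_pos": TCP position; "tool_rot": TCP orientation; "contact_force": force on the tool from outside, world axes, zero at the start; "wrist_torque": the same for the moment, N m; "opening": finger opening in m.
Only numpy, scipy, OpenCV 4.12 (cv2) and the standard library are available. Lean on these libraries where they do the work, as an engineer would, in place of code of your own. Each camera call takes 0.05 s, during which the arm holds its last target. There are 200 camera calls.

## Working session

There is one attempt and no reset: what is moved stays moved. The work goes in short steps, Python scripts to look and compute and a shell command to move; the robot and the scene stay as the last step left them, time stands still between calls to the robot, and variables do not carry over. Pictures are saved under pics/ and viewed, about 8 in all and at most 12, crops included, and the job is handed in when it is done.

```bash
mkdir -p pics; cat > h.py <<'E'
import numpy as np,cv2
from station import ctrl
from scipy.spatial.transform import Rotation as Rn
def ray(cam,u,v):
    c=ctrl.calibration(cam);R=np.array(c['R']);t=np.array(c['t'])
    x=(u-c['cx'])/c['fx'];y=(v-c['cy'])/c['fy']
    if cam=='wrist':
        th=np.hypot(x,y);k=np.sin(th)/max(th,1e-9);d=np.array([x*k,y*k,np.cos(th)])
    else: d=np.array([x,y,1])
    return -R.T@t,R.T@d
def at(cam,u,v,z):
    o,d=ray(cam,u,v);return o+d*(z-o[2])/d[2]
def proj(cam,X):
    c=ctrl.calibration(cam);p=np.array(c['R'])@X+np.array(c['t'])
    if cam=='wrist':
        r=np.hypot(p[0],p[1]);th=np.arctan2(r,p[2]);p=np.array([p[0]/r*th,p[1]/r*th,1])
    return np.array([c['cx']+c['fx']*p[0]/p[2],c['cy']+c['fy']*p[1]/p[2]])
def snap(cam,name):
    im=np.array(ctrl.get_image(cam));cv2.imwrite('pics/'+name,im[:,:,::-1]);return im
E
python3 - <<'E'
from h import *
o=ctrl.get_obs();print(o['t'],o['tool_pos'],o['tool_rot'],o['opening'],ctrl.grip_point_offset)
a=snap('top','top0.png');b=snap('scene','sc0.png');
for cam in('top','scene'):
    o_,d=ray(cam,280,210);print(cam,o_,d)
    for l in('dock','hood_edge','drive','tab','dongle','marker','mug'):
        for r in ctrl.boxes_of(cam,l)[:2]:print(cam,l,np.round(r['rect']),round(r['conf'],2))
E
```

```text
0.0 [ 0.16590123 -0.60193745  0.23007404] [-3.11125204e+00 -4.20639393e-01 -3.03586396e-05] 0.08560700630454857 0.0187
top [0.40237543 0.00700981 1.51303499] [ 0.07357651 -0.0043772  -0.99736709]
top dock [260. 159.  62.  81.] 0.93
top hood_edge [257. 158.  67.  85.] 0.68
top drive [267. 183.  28.  31.] 0.83
top drive [296. 178.  22.  11.] 0.23
top tab [398. 144.  30.  43.] 0.65
top tab [280. 231.  12.   0.] 0.2
top dongle [258. 158.  66.  81.] 0.72
top dongle [281. 158.   8.  20.] 0.4
top marker [320. 199.   6.  48.] 0.6
top mug [402. 242.  40.  45.] 0.77
scene [0.82689979 0.56451319 0.71574808] [-0.30787358 -0.62391595 -0.71830724]
scene dock [230. 188.  99.  74.] 0.91
scene hood_edge [232. 194. 100.  66.] 0.91
scene drive [264. 211.  33.  26.] 0.9
scene tab [242. 194.  14.  16.] 0.67
scene dongle [239. 219.  22.  16.] 0.62
scene marker [262. 184.  46.  15.] 0.58
scene marker [303. 206.  12.  11.] 0.34
scene mug [263. 210.  36.  29.] 0.55
```

```bash
python3 - <<'E'
import cv2
a=cv2.imread('pics/top0.png');b=cv2.imread('pics/sc0.png')
a=cv2.resize(a[140:260,230:350],(600,600),interpolation=cv2.INTER_CUBIC);cv2.imwrite('pics/topc.png',a)
b=cv2.resize(b[170:280,210:350],(763,600),interpolation=cv2.INTER_CUBIC);cv2.imwrite('pics/scc.png',b)
E
```

```text
(no output)
```

View pics/topc.png

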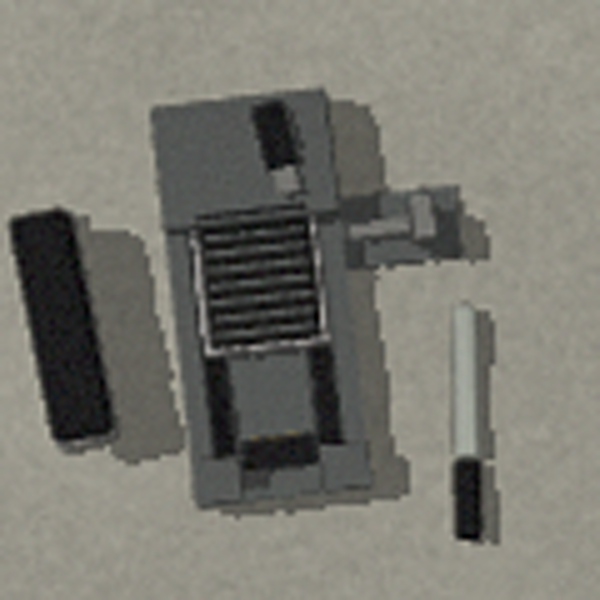

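View pics/top0.png

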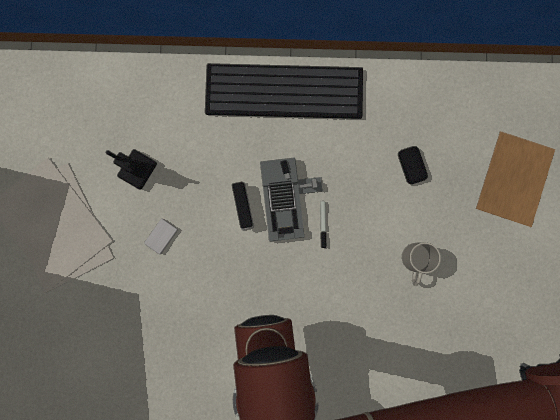

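The top view shows the dock with hood edge from about crop (163,230) to (337,210), the drive's near edge at crop y≈352, the tab at crop (423,215), the stapler to the left and the marker to the right.

```bash
python3 - <<'E'
from h import *
P=lambda x,y,z:at('top',230+x/5,140+y/5,z)
for n,a in dict(hl=(163,230,.04),hr=(337,210,.04),fl=(150,105,.04),fr=(325,90,.04),nl=(195,508,.0),nr=(370,488,.03),dnl=(210,353,.022),dnr=(328,342,.022),tab=(423,215,.044)).items():print(n,P(*a).round(4))
h=(P(163,230,.04)+P(337,210,.04))/2
ax=(P(150,105,.04)+P(325,90,.04))/2-(P(195,508,.03)+P(370,488,.03))/2
print('len',np.linalg.norm(ax));ax/=np.linalg.norm(ax);yaw=np.arctan2(ax[1],ax[0])
y=np.array([-ax[1],ax[0],0]);org=h-.025*ax;org[2]=0;print('org',org,'yaw',yaw)
for n,p in dict(near=(P(195,508,.03)+P(370,488,.03))/2,far=(P(150,105,.04)+P(325,90,.04))/2,drivenear=(P(210,353,.022)+P(328,342,.022))/2,tab=P(423,215,.044)).items():print(n,(p-org)@ax,(p-org)@y)
o=ctrl.get_obs();R=Rn.from_rotvec(o['tool_rot']).as_matrix();print(R.round(3))
c=ctrl.calibration('wrist');print('cam in tool',R.T@(-np.array(c['R']).T@np.array(c['t'])-o['tool_pos']),(np.array(c['R'])@R).round(2))
E
```

```text
hl [0.575  0.0495 0.04  ]
hr [ 0.5885 -0.0446  0.04  ]
fl [0.6433 0.0586 0.04  ]
fr [ 0.6541 -0.0365  0.04  ]
nl [0.4256 0.0284 0.    ]
nr [ 0.4386 -0.0665  0.03  ]
dnl [0.5101 0.0223 0.022 ]
dnr [ 0.5179 -0.0421  0.022 ]
tab [ 0.5865 -0.0911  0.044 ]
len 0.21919579593291416
org [ 0.55703244 -0.00102149  0.        ] yaw 0.13889124274211995
near -0.12499166021951545 -0.0007411277480581177
far 0.0942041357133987 -0.000741127748058117
drivenear -0.04277099760196588 -0.0028296141885401807
tab 0.018745763055907787 -0.0931576189795628
[[ 0.964  0.266 -0.   ]
 [ 0.266 -0.964  0.   ]
 [ 0.    -0.    -1.   ]]
cam in tool [ 0.07684649  0.0010151  -0.14299583] [[-0.    1.    0.  ]
 [-0.96 -0.   -0.29]
 [-0.29 -0.    0.96]]
```

```bash
python3 -m creep '[[255,30,-27,5,0],[255,60,-53,10,0],[255,90,-80,15,0],[255,120,-107,20,0],[255,150,-133,25,0],[255,180,-160,30,0],[255,210,-187,30,0],[255,240,-213,30,0],[255,270,-240,30,0],[255,300,-267,30,0],[255,330,-293,30,0],[255,360,-320,30,0]]' 40
python3 -m creep '[[255,30,-27,0,0.02],[255,60,-53,0,0.04],[255,90,-80,5,0.06],[255,120,-107,15,0.08],[255,150,-133,25,0.1],[255,174,-156,35,0.13],[255,174,-156,40,0.13],[255,174,-156,40,0.13],[255,174,-156,40,0.13]]'
python3 - <<'E'
from h import *
o=ctrl.get_obs();print(o['t'],o['tool_pos'],o['contact_force'],o['opening'])
snap('wrist','w1.png')
for l in('hood_edge','drive','tab','dock'):
  for r in ctrl.boxes_of('wrist',l)[:2]:print(l,np.round(r['rect']),round(r['conf'],2))
E
```

```text
t: 1.8
tool_pos: [0.4288, -0.1967, 0.2017]
tool_rot: [3.112, 0.42, 0.001]
contact_force: [0.9, -0.4, -0.2]
opening: 0.0
t: 2.55
tool_pos: [0.554, -0.0019, 0.1609]
tool_rot: [3.134, 0.219, -0.002]
contact_force: [0.0, 0.2, 0.8]
opening: -0.0002
2.55 [ 0.55400053 -0.00192291  0.16094566] [0.03385067 0.21860585 0.77840742] -0.00017666011604865862
hood_edge [215.  81. 180. 219.] 0.82
drive [240. 162.  77.  71.] 0.69
drive [220.  83. 177. 218.] 0.21
tab [334. 162.  56.  32.] 0.78
dock [217.  83. 179. 217.] 0.63
```

View pics/w1.png

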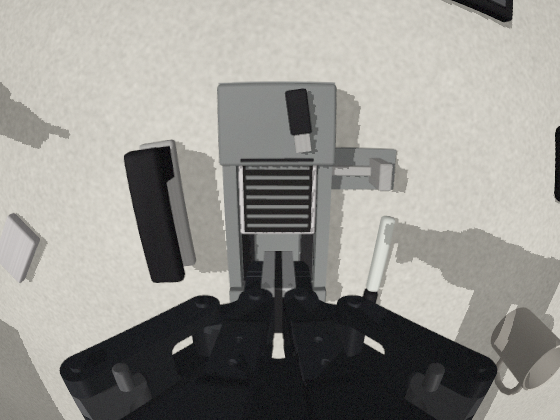

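The wrist view shows the dock square with the image: hood edge row ≈164 (columns 219–335), drive near edge row ≈233 (242–313), tab top ≈(384,176).

```bash
python3 - <<'E'
from h import *
P=lambda x,y,z:at('wrist',x,y,z)
hl,hr,fl,fr=P(219,164,.04),P(335.5,164,.04),P(218,84,.04),P(335.5,84,.04)
print('w',np.linalg.norm(hl-hr),np.linalg.norm(fl-fr),'d',np.linalg.norm(hl-fl),np.linalg.norm(hr-fr))
ax=(fl+fr-hl-hr)/2;ax/=np.linalg.norm(ax)
yv=hl-hr;print('yaws',np.arctan2(ax[1],ax[0]),np.arctan2(-yv[0],yv[1]))
yaw=(np.arctan2(ax[1],ax[0])+np.arctan2(-yv[0],yv[1]))/2
ax=np.array([np.cos(yaw),np.sin(yaw),0]);y=np.array([-ax[1],ax[0],0])
org=(hl+hr)/2-.025*ax;org[2]=0;print('org',org,yaw)
o=ctrl.get_obs();
for n,p in dict(dn=(P(242,233,.022)+P(313,233,.022))/2,dl=P(242,233,.022),dr=P(313,233,.022),railL=P(229,230,.022),railR=P(325,230,.022),tabc=P(382,176,.044),mk=P(391,217,.012),tcp=o['tool_pos']).items():print(n,((p-org)@ax).round(4),((p-org)@y).round(4))
R=Rn.from_rotvec(o['tool_rot']).as_matrix();print('tool yaw',np.arctan2(R[1,0],R[0,0]))
E
```

```text
w 0.09706850137242158 0.09485488988621839 d 0.0664357124426508 0.06636716144445443
yaws 0.14227410758696482 0.136232411332232
org [ 0.56208839 -0.00186883  0.        ] 0.1392532594595984
dn -0.0436 0.0
dl -0.0435 0.0334
dr -0.0437 -0.0333
railL -0.0405 0.0456
railR -0.0408 -0.0446
tabc 0.016 -0.0887
mk -0.0318 -0.1127
tcp -0.0077 0.0
tool yaw 0.13710500607450019
```

```bash
python3 -c "
import cv2;b=cv2.imread('pics/w1.png');cv2.imwrite('pics/w1c.png',cv2.resize(b[75:305,210:410],(522,600),interpolation=cv2.INTER_CUBIC))"
```

```text
(no output)
```

View pics/w1c.png

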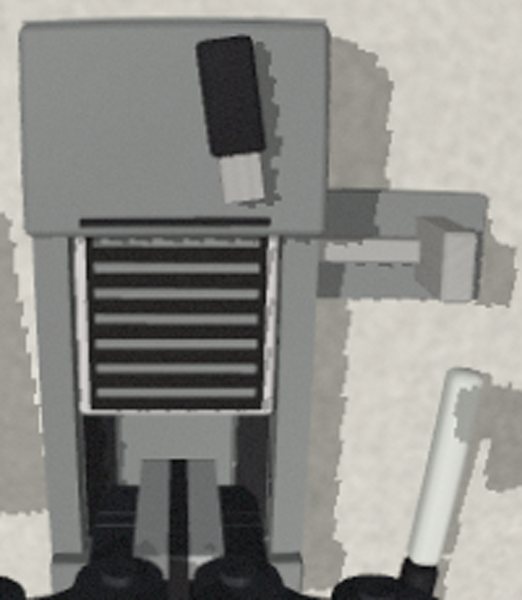

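```bash
python3 -m creep '[[255,6,0,25,0],[255,6,0,50,0],[255,6,0,75,0],[255,6,0,95,0],[255,6,0,110,0],[255,6,0,122,0],[255,6,0,128,0],[255,6,0,132,0],[255,6,0,134,0],[255,6,0,134,0]]' 60
python3 -m creep '[[255,0,0,0.4,0],[255,0,0,0.8,0],[255,0,0,1.2,0],[255,0,0,1.6,0],[255,0,0,2,0],[255,0,0,2.4,0],[255,0,0,2.7,0],[255,0,0,3,0],[255,0,0,3.3,0],[255,0,0,3.6,0],[255,0,0,3.9,0],[255,0,0,4.2,0]]'
```

```text
t: 3.63
tool_pos: [0.5608, -0.0012, 0.0279]
tool_rot: [3.134, 0.218, 0.001]
contact_force: [0.2, -0.1, 0.1]
opening: 0.0004
t: 4.63
tool_pos: [0.5603, -0.001, 0.0231]
tool_rot: [3.134, 0.218, 0.0]
contact_force: [-0.2, -1.2, 0.0]
opening: 0.0003
```

```bash
python3 -m creep '[[255,0,0,0.3,0],[255,0,0,0.6,0],[255,0,0,0.9,0],[255,0,0,1.2,0],[255,0,0,1.5,0],[255,0,0,1.8,0]]'
python3 -m creep '[[255,0,0,0.3,0],[255,0,0,0.6,0],[255,0,0,0.9,0]]'
```

```text
t: 5.13
tool_pos: [0.5606, -0.001, 0.0218]
tool_rot: [3.134, 0.218, 0.001]
contact_force: [-1.3, -1.0, 3.5]
opening: 0.0001
t: 5.38
tool_pos: [0.5607, -0.001, 0.0207]
tool_rot: [3.134, 0.218, 0.001]
contact_force: [-0.7, 0.7, 3.6]
opening: -0.0001
```

Contact, on the spring (about 3.5 N). Continue until firm.

```bash
python3 -m creep '[[255,0,0,0.3,0],[255,0,0,0.6,0],[255,0,0,0.9,0]]'
python3 -m creep '[[255,0,0,0.3,0],[255,0,0,0.6,0]]'
```

```text
t: 5.63
tool_pos: [0.5607, -0.001, 0.0197]
tool_rot: [3.134, 0.218, 0.001]
contact_force: [-0.7, -0.6, 4.1]
opening: -0.0001
t: 5.8
tool_pos: [0.5607, -0.001, 0.0191]
tool_rot: [3.134, 0.218, 0.001]
contact_force: [0.1, 0.9, 4.6]
opening: 0.0002
```

```bash
python3 -m creep '[[255,0,0,0.3,0],[255,0,0,0.6,0]]'
python3 -m creep '[[255,0,0,0.3,0],[255,0,0,0.6,0]]'
```

```text
t: 5.97
tool_pos: [0.5607, -0.001, 0.0186]
tool_rot: [3.134, 0.218, 0.001]
contact_force: [-0.6, 0.2, 6.9]
opening: 0.0001
t: 6.13
tool_pos: [0.5607, -0.001, 0.0186]
tool_rot: [3.134, 0.218, 0.0]
contact_force: [-2.2, 0.4, 10.5]
opening: -0.0002
```

```bash
python3 -m creep '[[255,0,0,0.2,0],[255,0,0,0.4,0],[255,0,0,0.4,0]]'
python3 -m creep '[[255,-0.5,0,0,0],[255,-1.5,0,0,0],[255,-2.5,0,0,0],[255,-3.5,0,0,0],[255,-4.5,0,0,0],[255,-5.5,0,0,0]]'
```

```text
t: 6.38
tool_pos: [0.5609, -0.0011, 0.0186]
tool_rot: [3.134, 0.218, 0.001]
contact_force: [-1.7, 0.3, 10.1]
opening: -0.0003
t: 6.88
tool_pos: [0.5565, -0.0019, 0.0186]
tool_rot: [3.133, 0.218, 0.006]
contact_force: [1.3, 1.3, 7.6]
opening: -0.0005
```

```bash
python3 -m creep '[[255,-1,0,0.2,0],[255,-2,0,0.4,0],[255,-3,0,0.6,0],[255,-4,0,0.7,0],[255,-5,0,0.7,0],[255,-6,0,0.7,0]]'
python3 -m creep '[[255,-1,0,0,0],[255,-2,0,0,0],[255,-3,0,0,0],[255,-4,0,0,0]]'
```

```text
t: 7.38
tool_pos: [0.5513, -0.0028, 0.0186]
tool_rot: [3.133, 0.218, 0.008]
contact_force: [1.8, 0.4, 7.9]
opening: 0.0001
t: 7.72
tool_pos: [0.5474, -0.0034, 0.0186]
tool_rot: [3.133, 0.218, 0.008]
contact_force: [1.9, 0.2, 8.1]
opening: 0.0001
```

```bash
python3 - <<'E'
from h import *
im=snap('wrist','w2.png');print(ctrl.get_obs()['contact_force'])
cv2.imwrite('pics/w2c.png',cv2.resize(im[130:370,180:400,::-1],(550,600),interpolation=cv2.INTER_CUBIC))
E
```

```text
[2.01035288 0.55375042 9.60467593]
```

View pics/w2c.png

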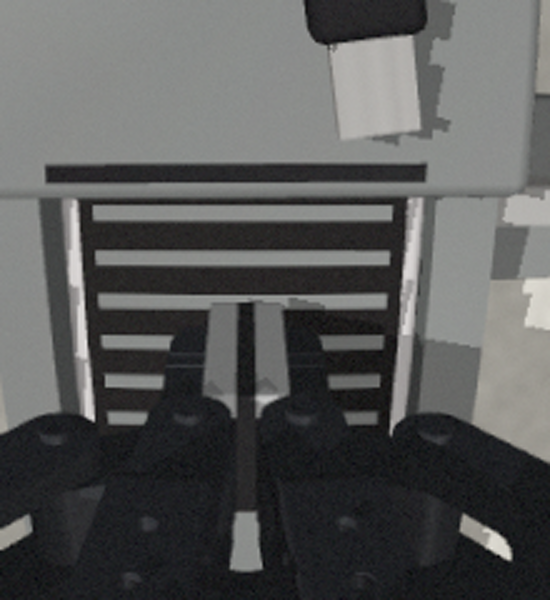

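The wrist view shows the fingertips pressed on the ribs centred in the channel; drive still flat between rails. About 2 N drag at 8–9 N press suggests the drive moves along; I press a bit more and go on.

```bash
python3 -m creep '[[255,-1.5,0,0.2,0],[255,-3,0,0.4,0],[255,-4.5,0,0.6,0],[255,-6,0,0.8,0],[255,-7.5,0,0.8,0],[255,-9,0,0.8,0]]'
python3 -m creep '[[255,-1.5,0,0.1,0],[255,-3,0,0.2,0],[255,-4.5,0,0.3,0],[255,-6,0,0.3,0],[255,-7.5,0,0.3,0],[255,-9,0,0.3,0]]'
```

```text
t: 8.27
tool_pos: [0.5393, -0.0047, 0.0186]
tool_rot: [3.133, 0.218, 0.011]
contact_force: [2.3, 0.9, 10.0]
opening: 0.0
t: 8.77
tool_pos: [0.5307, -0.006, 0.0185]
tool_rot: [3.133, 0.218, 0.012]
contact_force: [2.9, 0.5, 10.7]
opening: -0.0002
```

```bash
python3 -m creep '[[255,-1.5,0,0.2,0],[255,-3,0,0.4,0],[255,-4.5,0,0.6,0],[255,-6,0,0.8,0],[255,-7.5,0,0.8,0],[255,-9,0,0.8,0]]'
python3 -m creep '[[255,-1,0,0.2,0],[255,-2,0,0.4,0],[255,-3,0,0.5,0],[255,-4,0,0.6,0]]'
python3 - <<'E'
from h import *
o=ctrl.get_obs();im=snap('wrist','w3.png');print(o['t'],o['tool_pos'])
for r in ctrl.boxes_of('wrist','drive')[:2]:print(np.round(r['rect']),r['conf'])
cv2.imwrite('pics/w3c.png',cv2.resize(im[130:370,180:400,::-1],(550,600),interpolation=cv2.INTER_CUBIC))
E
```

```text
t: 9.27
tool_pos: [0.5228, -0.0074, 0.0185]
tool_rot: [3.132, 0.217, 0.015]
contact_force: [2.4, 0.3, 13.3]
opening: 0.0001
t: 9.6
tool_pos: [0.5195, -0.008, 0.0185]
tool_rot: [3.132, 0.217, 0.018]
contact_force: [3.4, 0.0, 15.6]
opening: -0.0001
9.6 [ 0.51948829 -0.00795867  0.01849067]
[201. 136. 151. 168.] 0.87
```

View pics/w3c.png

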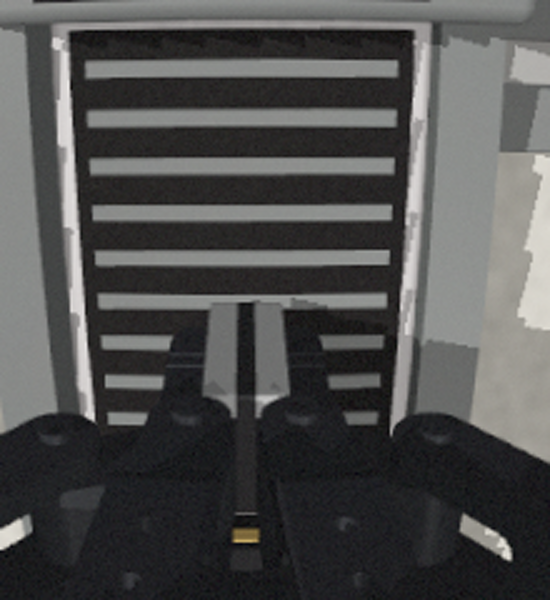

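The drive follows without slip (ribs unchanged relative to the fingers); its far edge now shows at the hood's edge and the gold plug contacts show ahead at crop (245,535).

```bash
python3 -m creep '[[255,-1,0,0,0],[255,-2,0,0,0],[255,-3,0,0,0],[255,-4,0,0,0],[255,-5,0,0,0],[255,-6,0,0,0]]'
python3 -m creep '[[255,-0.7,0,0,0],[255,-1.4,0,0,0],[255,-2.1,0,0,0],[255,-2.8,0,0,0]]'
```

```text
t: 10.2
tool_pos: [0.5135, -0.0088, 0.0185]
tool_rot: [3.132, 0.217, 0.017]
contact_force: [3.2, 0.5, 15.4]
opening: -0.0001
t: 10.53
tool_pos: [0.512, -0.0091, 0.0185]
tool_rot: [3.132, 0.217, 0.023]
contact_force: [8.6, 2.3, 10.8]
opening: 0.0001
```

Plug met; the press fell to 10.8 N, so restore it before drawing further.

```bash
python3 -m creep '[[255,0,0,0.3,0],[255,0,0,0.6,0],[255,0,0,0.8,0]]'
python3 -m creep '[[255,-0.5,0,0.1,0],[255,-1,0,0.2,0],[255,-1.5,0,0.3,0]]'
```

```text
t: 10.78
tool_pos: [0.512, -0.0091, 0.0185]
tool_rot: [3.132, 0.217, 0.022]
contact_force: [4.1, 1.3, 17.2]
opening: 0.0
t: 11.03
tool_pos: [0.5118, -0.0091, 0.0185]
tool_rot: [3.132, 0.217, 0.027]
contact_force: [8.2, 3.3, 14.0]
opening: 0.0001
```

```bash
python3 -m creep '[[255,-0.5,0,0.15,0],[255,-1,0,0.3,0],[255,-1.5,0,0.4,0]]'
python3 -m creep '[[255,-0.5,0,0.1,0],[255,-1,0,0.2,0],[255,-1.5,0,0.2,0]]'
```

```text
t: 11.28
tool_pos: [0.5108, -0.0093, 0.0185]
tool_rot: [3.132, 0.216, 0.029]
contact_force: [9.5, 3.7, 15.7]
opening: -0.0002
t: 11.53
tool_pos: [0.5095, -0.0095, 0.0185]
tool_rot: [3.132, 0.216, 0.03]
contact_force: [8.1, 3.0, 15.2]
opening: -0.0002
```

```bash
python3 -m creep '[[255,-0.5,0,0,0],[255,-1,0,0,0],[255,-1.5,0,0.1,0],[255,-2,0,0.1,0],[255,-2.5,0,0.1,0]]'
python3 -m creep '[[255,-0.5,0,0,0],[255,-1,0,0,0],[255,-1.5,0,0,0]]'
```

```text
t: 11.95
tool_pos: [0.5072, -0.0098, 0.0185]
tool_rot: [3.132, 0.216, 0.03]
contact_force: [10.2, 3.3, 15.4]
opening: 0.0002
t: 12.2
tool_pos: [0.5057, -0.0101, 0.0185]
tool_rot: [3.132, 0.216, 0.03]
contact_force: [9.8, 4.0, 15.7]
opening: 0.0004
```

```bash
python3 -m creep '[[255,-0.4,0,0,0],[255,-0.8,0,0,0],[255,-1.2,0,0,0]]'
python3 -m creep '[[255,-0.4,0,0,0],[255,-0.8,0,0,0],[255,-1.2,0,0,0]]'
python3 - <<'E'
from h import *
o=ctrl.get_obs();im=snap('wrist','w4.png');print(o['t'],o['tool_pos'],o['contact_force'])
cv2.imwrite('pics/w4c.png',cv2.resize(im[110:350,180:400,::-1],(550,600),interpolation=cv2.INTER_CUBIC))
E
```

```text
t: 12.45
tool_pos: [0.5045, -0.0102, 0.0185]
tool_rot: [3.132, 0.216, 0.03]
contact_force: [8.5, 3.4, 15.7]
opening: -0.0002
t: 12.7
tool_pos: [0.5038, -0.0104, 0.0185]
tool_rot: [3.132, 0.216, 0.032]
contact_force: [12.2, 4.5, 13.1]
opening: 0.0001
12.7 [ 0.5038485  -0.01042783  0.01850223] [12.23379761  4.52441524 13.10862002]
```

View pics/w4c.png

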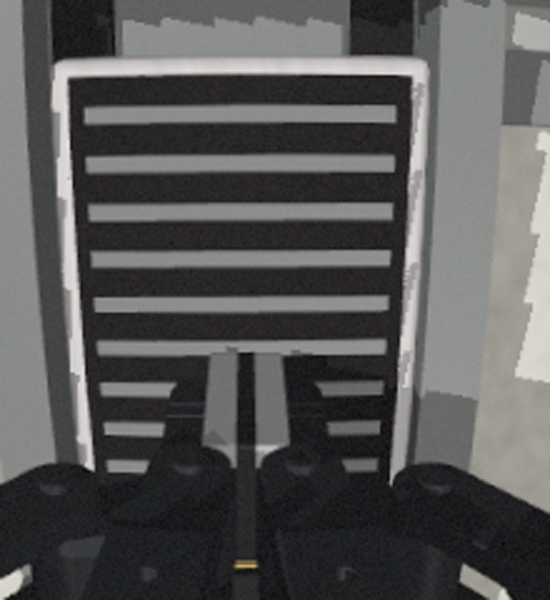

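The drive's far edge is clear of the hood (crop y≈62), and the pull force just rose as motion stalled: probably home. Checking by measurement and a short further pull.

```bash
python3 - <<'E'
from h import *
org=np.array([.5612,-.002,0]);ax=np.array([np.cos(.139),np.sin(.139),0])
print([((at('wrist',180+c/2.5,110+60/2.5,.0185)-org)@ax).round(4) for c in(70,240,415)])
E
python3 -m creep '[[255,-0.3,0,0.2,0],[255,-0.6,0,0.4,0],[255,-0.6,0,0.4,0]]'
python3 -m creep '[[255,-0.4,0,0.1,0],[255,-0.8,0,0.2,0],[255,-0.8,0,0.2,0]]'
```

```text
[np.float64(0.0087), np.float64(0.0081), np.float64(0.0085)]
t: 13.0
tool_pos: [0.5038, -0.0105, 0.0185]
tool_rot: [3.132, 0.216, 0.034]
contact_force: [12.0, 2.8, 15.2]
opening: 0.0
t: 13.25
tool_pos: [0.5033, -0.0106, 0.0185]
tool_rot: [3.132, 0.216, 0.036]
contact_force: [13.1, 3.6, 14.9]
opening: -0.0001
```

```bash
python3 -m creep '[[255,0,0,-1,0],[255,0,0,-2,0],[255,0,0,-3,0],[255,0,0,-4,0],[255,0,0,-5,0],[255,0,0,-7,0],[255,0,0,-10,0],[255,0,0,-20,0],[255,0,0,-45,0],[255,0,0,-75,0],[255,0,0,-95,0],[255,0,0,-100,0]]'
python3 -m creep '[[255,15,0,0,0],[255,40,0,0,0],[255,55,0,0,0],[255,60,0,0,0],[255,60,0,0,0]]'
python3 - <<'E'
from h import *
o=ctrl.get_obs();im=snap('wrist','w5.png');print(o['t'],o['tool_pos'],o['tool_rot'],o['contact_force'])
cv2.imwrite('pics/w5c.png',cv2.resize(im[60:310,210:410,::-1],(480,600),interpolation=cv2.INTER_CUBIC))
E
```

```text
t: 14.25
tool_pos: [0.4942, -0.0104, 0.1148]
tool_rot: [3.133, 0.218, 0.005]
contact_force: [0.6, -0.9, -0.1]
opening: 0.0003
t: 14.67
tool_pos: [0.5519, -0.0018, 0.11]
tool_rot: [-3.133, -0.218, 0.006]
contact_force: [0.2, -0.3, 0.8]
opening: -0.0004
14.6667 [ 0.55192333 -0.00175649  0.10995688] [-3.13322312 -0.21837247  0.00600725] [ 0.17867127 -0.27848555  0.75631835]
```

View pics/w5c.png

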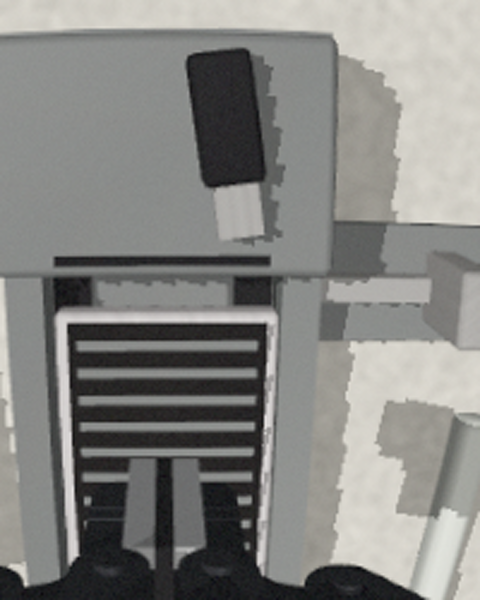

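The picture shows the drive risen and flat, far edge at crop y≈310, hood edge ≈277, bolt channel behind the drive clear; tab at the right, crop y 262–350.

```bash
python3 - <<'E'
from h import *
im=cv2.imread('pics/w5.png')
P=lambda x,y,z:at('wrist',x,y,z)
yaw=.139;ax=np.array([np.cos(yaw),np.sin(yaw),0]);y=np.array([-ax[1],ax[0],0])
h=P(279,60+276/2.4,.04);print('hood x at mid',h)
# hood right edge 
org=np.array([.5612,-.002,0])
o=ctrl.get_obs()
D=lambda p:(np.round((p-org)@ax,4),np.round((p-org)@y,4))
print('hood',D(h),'far',[D(P(210+c/2.4,60+310/2.4,.022)) for c in(62,277)],'hr',D(P(210+337/2.4,60+40/2.4,.04)))
for r in ctrl.boxes_of('wrist','tab')[:2]:print(np.round(r['rect'],1),r['conf'])
print('tcp',D(np.array(o['tool_pos'])))
for c in(457,): print('tab near top L',D(P(210+c/2.4,60+265/2.4,.044)),D(P(210+c/2.4,60+350/2.4,.044)))
g=cv2.resize(im[150:240,360:450],(540,540),interpolation=cv2.INTER_CUBIC);cv2.imwrite('pics/tab.png',g)
E
```

```text
hood x at mid [0.58442585 0.00159021 0.04      ]
hood (np.float64(0.0235), np.float64(0.0003)) far [(np.float64(0.0092), np.float64(0.0321)), (np.float64(0.0093), np.float64(-0.0339))] hr (np.float64(0.0898), np.float64(-0.0461))
[343.2 166.2  73.5  41.8] 0.91
tcp (np.float64(-0.0098), np.float64(0.0015))
tab near top L (np.float64(0.0284), np.float64(-0.0828)) (np.float64(0.003), np.float64(-0.0854))
```

View pics/tab.png

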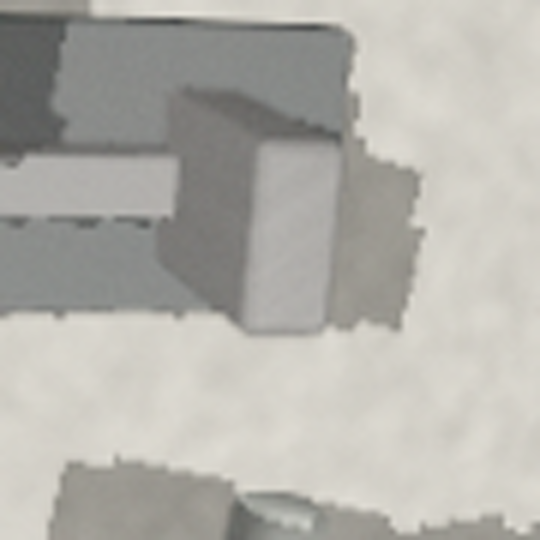

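The crop shows the tab's top face at x 250–335, y 140–332 (image ≈ (408.7,189.3)); the marker end lies well below it.

```bash
python3 - <<'E'
from h import *
yaw=.139;ax=np.array([np.cos(yaw),np.sin(yaw),0]);y=np.array([-ax[1],ax[0],0])
o=ctrl.get_obs();tp=np.array(o['tool_pos']);R=Rn.from_rotvec(o['tool_rot']).as_matrix();print('tool yaw',np.arctan2(R[1,0],R[0,0]))
D=lambda p:((p-tp)@ax*1e3).round(1).tolist().__str__()+' '+str(((p-tp)@y*1e3).round(1))
for n,u,v,z in(('c',408.7,189.3,.044),('tr',415.8,173.7,.044),('br',414.3,205,.044),('tl',402.5,173.5,.044),('marker',406,232,.012)):print(n,D(at('wrist',u,v,z)))
E
```

```text
tool yaw 0.1389019840977303
c 25.1 -92.0
tr 36.3 -96.3
br 13.6 -97.8
tl 36.2 -86.1
marker -20.0 -108.2
```

```bash
python3 -m creep '[[255,6,30,0,0],[255,14,65,0,0],[255,21,100,0,0],[255,25,122,0,0],[255,25,127,10,0],[255,25,127,35,0],[255,25,127,60,0],[255,25,127,78,0],[255,25,127,86,0],[255,25,127,88,0],[255,25,127,88,0]]'
python3 - <<'E'
from h import *
o=ctrl.get_obs();im=snap('wrist','w6.png');print(o['t'],o['tool_pos'],o['contact_force'])
cv2.imwrite('pics/w6c.png',im[100:400,120:440,::-1].repeat(2,0).repeat(2,1))
E
```

```text
t: 15.68
tool_pos: [0.5942, -0.1237, 0.0231]
tool_rot: [-3.133, -0.218, 0.002]
contact_force: [0.7, 0.2, 0.3]
opening: 0.0
15.6833 [ 0.59417874 -0.12369684  0.02305616] [0.7290458  0.23273485 0.32792254]
```

View pics/w6c.png

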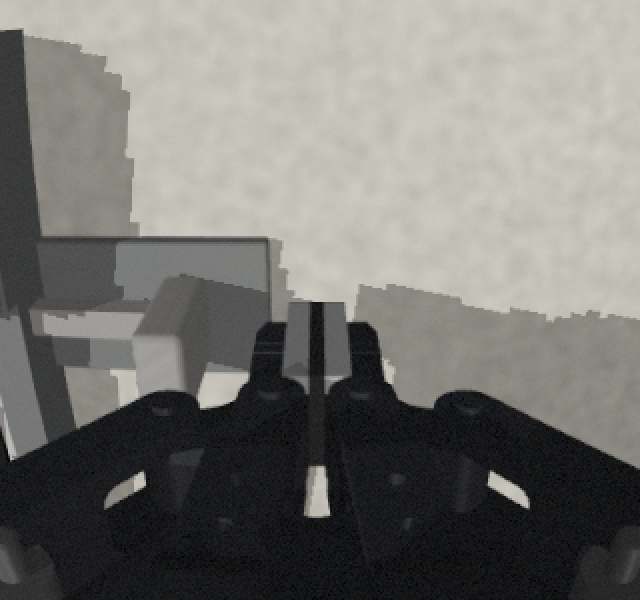

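The fingers stand right of the tab, level with it in dock x, with a gap of about 15 mm and nothing else near.

```bash
python3 -m creep '[[255,0,-2,0,0],[255,0,-4,0,0],[255,0,-6,0,0],[255,0,-8,0,0],[255,0,-10,0,0],[255,0,-12,0,0],[255,0,-14,0,0],[255,0,-16,0,0],[255,0,-18,0,0],[255,0,-20,0,0]]'
python3 -m creep '[[255,0,-2,0,0],[255,0,-4,0,0],[255,0,-6,0,0],[255,0,-8,0,0],[255,0,-10,0,0],[255,0,-12,0,0]]'
```

```text
t: 16.57
tool_pos: [0.5924, -0.1048, 0.0237]
tool_rot: [3.133, 0.218, -0.0]
contact_force: [0.2, -2.6, -0.7]
opening: -0.0001
t: 17.07
tool_pos: [0.5906, -0.0925, 0.0237]
tool_rot: [3.134, 0.218, -0.0]
contact_force: [-0.5, -2.3, 0.3]
opening: 0.0001
```

```bash
python3 -m creep '[[255,0,-2,0,0],[255,0,-4,0,0],[255,0,-6,0,0],[255,0,-8,0,0],[255,0,-10,0,0],[255,0,-12,0,0]]'
python3 -m creep '[[255,0,-1,0,0],[255,0,-2,0,0],[255,0,-3,0,0],[255,0,-4,0,0]]'
python3 -m creep '[[255,0,-1,0,0],[255,0,-2,0,0],[255,0,-3,0,0]]'
```

```text
t: 17.57
tool_pos: [0.5889, -0.0806, 0.0237]
tool_rot: [-3.134, -0.218, 0.0]
contact_force: [-1.3, -2.0, 0.4]
opening: 0.0002
t: 17.9
tool_pos: [0.5884, -0.0768, 0.0237]
tool_rot: [-3.134, -0.218, 0.0]
contact_force: [-1.0, -2.2, 0.3]
opening: 0.0002
t: 18.15
tool_pos: [0.588, -0.0738, 0.0237]
tool_rot: [-3.134, -0.218, 0.0]
contact_force: [-0.6, -2.5, 0.4]
opening: 0.0001
```

```bash
python3 -m creep '[[255,0,-1,0,0],[255,0,-2,0,0],[255,0,-3,0,0]]'
python3 -m creep '[[255,0,-0.7,0,0],[255,0,-1.4,0,0],[255,0,-2,0,0]]'
```

```text
t: 18.4
tool_pos: [0.5879, -0.0726, 0.0238]
tool_rot: [3.13, 0.219, 0.001]
contact_force: [-0.0, -12.1, -2.1]
opening: -0.0
t: 18.65
tool_pos: [0.5878, -0.0725, 0.0239]
tool_rot: [3.126, 0.219, 0.001]
contact_force: [0.0, -16.4, -3.5]
opening: 0.0003
```

Firm end stop after 51.7 mm (15.7 gap + 36). Back off, rise and check.

```bash
python3 -m creep '[[255,0,5,0,0],[255,0,15,0,0],[255,0,25,0,0],[255,0,30,-10,0],[255,0,30,-40,0],[255,0,30,-80,0],[255,-10,10,-110,0],[255,-25,-25,-120,0],[255,-35,-50,-120,0],[255,-40,-60,-120,0],[255,-40,-60,-120,0],[255,-40,-60,-120,0]]'
python3 - <<'E'
from h import *
o=ctrl.get_obs();im=snap('wrist','w7.png');print(o['t'],o['tool_pos'],o['contact_force'])
cv2.imwrite('pics/w7c.png',cv2.resize(im[70:310,120:420,::-1],(750,600),interpolation=cv2.INTER_CUBIC))
E
```

```text
t: 19.65
tool_pos: [0.5395, -0.0151, 0.1438]
tool_rot: [3.134, 0.219, 0.001]
contact_force: [0.1, -1.2, 1.0]
opening: 0.0
19.65 [ 0.53949359 -0.01507456  0.14380979] [ 0.06268994 -1.22159262  0.99505298]
```

View pics/w7c.png

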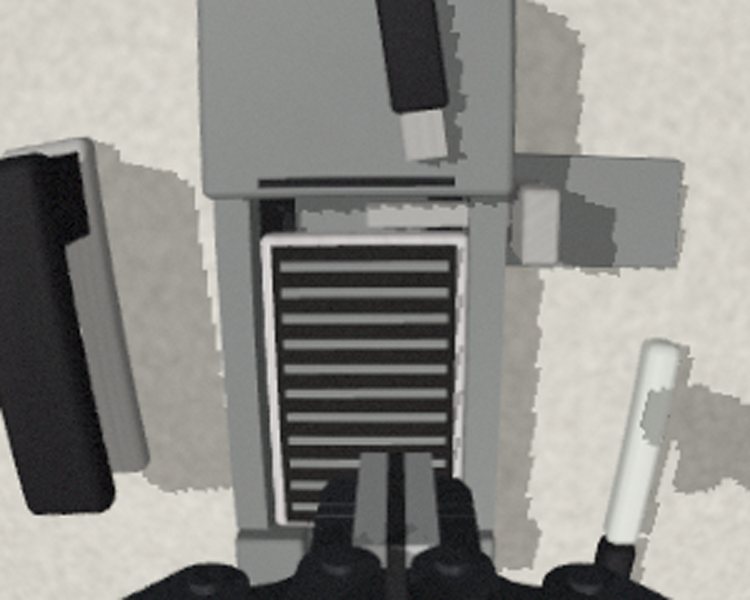

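The view shows the bolt lying across the channel behind the drive (crop 368–468, 215), the tab against the dock, the drive against the end stops, and the dongle, marker and stapler undisturbed.

```bash
python3 -c "
from station import ctrl
print(ctrl.finish_job())"
```

```text
the job is handed in; nothing more can be done
None
```

The drive is home on its plug and locked by the bolt. I handed the job in at about 20 s of the 51 s allowed, with the gripper clear of everything.

- **Drive:** I pressed the shut fingertips onto it until the sprung floor went firm about 3.5 mm down. I then drew it about 58 mm toward the front, pressing with 8–17 N. The largest total force I read on the drive was about 20 N, against the 25 N limit. Readings came only at the end of each move.
- **Home check:** The drive stalled at about 13 N of pull. Its far edge measured 14.3 mm short of the hood edge, where 15 mm is expected. That is within the camera error and inside the bolt's 2.5 mm tolerance.
- **Bolt:** It slid with about 2.5 N and came to a firm stop at about 16 N. I put its travel at about 36 mm, assuming a 13 mm half-width for the fingers. I had no direct reading of the bolt or plug position.
- **Last picture:** It shows the bolt across the channel behind the drive and the drive against the end stops. The dongle, marker and stapler look undisturbed. I did not re-check the mug, mouse, spare drive or radio, but the arm never went near them at low height.

No check failed. The only disagreement was about 5 mm between the overhead and wrist cameras on where the dock sits. I used the closer wrist measurement.

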